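# Show the stone ball in raking lamplight

### The job

I want to draw the red stone ball in half light. First bring the lamp's dimmer lever up from dim to half, standing straight up; then pick up the wooden dish by its handle with the loose ball in its pocket, without touching the ball or letting it roll out, and carry it into the lamp's beam. Finish holding the dish there, still and level and touching nothing else, with the ball in the middle of the beam about 18 cm in front of the mouth of the shade; leave the lever at half and the sharpener, ink jar and bowl where they are.

Things in the scene. Friction and masses are not known exactly. Their poses are not given: they have to be found in the camera images.
- lamp: Black spring-arm desk lamp with its grey dimmer box, one fixed set. Origin: centre under the dimmer box (100 x 84 mm, 69 mm high over its round cover); z up. The lamp's round foot (170 mm across) stands at x=+270, y=+70 mm. Its arms rise to 455 mm, elbow at (305, -24, 330), head joint at (248, 128, 452) mm. The shade looks 0.36 rad left of the set's +y, 45 degrees down.
- shade: The lamp's black bell shade, fixed to it, 120 mm long, 132 mm across its mouth. Origin: centre of the open mouth, 350 mm above the desk. Its z axis is the beam's axis and points out of the mouth, 45 degrees down. The middle of the beam 18 cm in front of the mouth is the point (0, 0, 0.18 m) of this frame, about 0.22 m above the desk.
- dimmer (a joint): Angle of the dimmer lever: 0 = straight up (half light), negative = leaning to the robot's side (dimmer), positive = leaning away (brighter); limits -0.8 and 0.8 rad. Starts between -0.75 and -0.35. It needs about 1 N at the knob and stays where it is left.
- dimmer_knob (a point): Centre of the red barrel knob at the end of the dimmer lever: a cylinder 20 mm across and 32 mm long, its axis parallel to the hinge axis. 72 mm from the hinge. The point's y axis lies along the barrel; its z axis points from the hinge to the knob.
- dimmer_hinge (a point): Point on the dimmer lever's hinge axis, under the knob, 45 mm above the desk. The hinge axis is horizontal, the y axis of the lamp set (the point's axes are the set's).
- tray: Dark walnut dish with a straight handle, 213 mm long, 110 g. Origin: centre of the underside of the round head (96 mm across, 16 mm high); z up, and the handle runs along its -x. The head has a flat-bottomed round pocket 60 mm across and 4 mm deep in its top, lined with pale felt. The handle is a bar 18 mm wide (y), from 6 to 26 mm high (z), from x = -48 to x = -165 mm.
- tray_grip (a point): Middle of the handle of the dish where it is gripped from above, fingers on either side (along the dish's y): 95 mm from the centre of the head, 16 mm above the underside. Axes as the dish's.
- tray_pocket (a point): Centre of the floor of the pocket, 12 mm above the underside of the dish. Axes as the dish's.
- ball_center (a point): Centre of the polished red stone ball, 34 mm across, 53 g, loose in the pocket: it rolls on the felt up to about 19 mm from the pocket's centre and leaves the pocket if the dish tips beyond about 35 degrees or is jerked.
- sharpener: Black desk pencil sharpener with a crank, 66 x 92 mm, 86 mm high, 0.55 kg, standing loose. Origin: centre of its underside.
- ink: Dark ink jar with a black cap, 56 mm across, 66 mm high, standing loose. Origin: centre of its underside.
- bowl: Brown water bowl, 90 mm across, 42 mm high, standing loose. Origin: centre of its underside.
- ball: The polished red stone ball itself (see ball_center); its origin and axes roll with it, so use ball_center for where it is.
Not all that is in view belongs to the job. What is shaped like the ball but green or grey is not meant.

How it is judged:
On the way, in this order (a step that is already met when the one before it is completed fails the run):
1. the dimmer lever stands straight up while the dish still lies on the desk (value of joint dimmer between -0.12 and 0.12 rad and height (world z) of tray below 0.02 m), for 0.3 s.
2. the dish is lifted by its handle with the ball in its pocket (height (world z) of tray above 0.08 m and distance between ball_center and tray_pocket below 0.034 m and contact force between the fingers and tray above 1 N), for 0.2 s.
At the end, for the whole second after the job is handed in: Lever within 0.12 rad of upright. Dish held by the fingers over 100 mm above the desk, touching nothing else, within 0.1 rad of level, at rest (0.03 m/s, 0.15 rad/s), ball in its pocket. Ball's centre within 40 mm of the beam axis in shade x and y, 130 to 230 mm from the mouth (value of joint dimmer between -0.12 and 0.12 rad and x of ball_center in the frame of shade between -0.04 and 0.04 m and y of ball_center in the frame of shade between -0.04 and 0.04 m and z of ball_center in the frame of shade between 0.13 and 0.23 m and distance between ball_center and tray_pocket below 0.034 m and angle between tray's own z axis and vertical below 0.1 rad and height (world z) of tray above 0.1 m and linear speed of tray below 0.03 m/s and angular speed of tray below 0.15 rad/s and contact force between the fingers and tray above 1 N and contact force between tray and lamp below 0.2 N and contact force between tray and sharpener below 0.2 N and contact force between tray and ink below 0.2 N and contact force between tray and bowl below 0.2 N); the arm keeps its last pose, push and grip.
It fails at once if the ball leaves its pocket (distance between ball_center and tray_pocket above 0.036 m).
It fails at once if the ball is touched by the gripper or arm (contact force between any of the fingers, the arm and ball above 0.3 N).
It fails at once if the sharpener, the ink jar or the bowl is shifted by more than 20 mm or tipped (distance of any of sharpener, ink, bowl from where it was at the start of the episode above 0.02 m or angle between any of sharpener, ink, bowl's own z axis and vertical above 0.3 rad).
It also fails if it takes over 54 s, if anything falls off the work surface, if the arm or the gripper's body presses on something with over 40 N, if the wrist force passes 120 N, or if a joint passes its speed limit or range.

### The arm

A 7-joint arm with a two-finger parallel gripper is mounted at the origin on the work surface. World frame = base frame: x ahead of the robot, y to its left, z up, the work surface at z = 0. Lengths are in m, angles in rad, forces in N, time in s.
With the tool pointing down it reaches from about 0.425 to 0.825 m from the base axis. Payload 3.6 kg.
Tool frame: the origin (TCP) lies between the finger pads; the fingertips stand ahead of it and the grasp point (between the pads) lies 5 mm behind it (robot.tip_reach is the z of the fingertips in the tool frame, in m); z points along the fingers, y is the line along which they close (so a half turn about z gives the same grasp; the last joint's range is limited). The gripper opens to 85 mm and grips with 20 to 120 N. Pads are 22 mm wide; open, the fingers measure 114 mm over their backs; the gripper's body (76 mm by 85 mm) begins 54 mm behind the grasp point. The pads swing forward as they close: fully open they stand 13 mm farther back than shut.
Start: joints at [1.127, 0.615, -0.013, 1.423, 0.008, 1.103, -0.04], TCP at [0.263, -0.594, 0.215] pointing down, gripper open.
Joint ranges: [-3.12, 3.12], [-0.3, 2.06], [-1.34, 1.32], [0.26, 2.42], [-1.36, 4.5], [0.01, 1.98], [-2.84, 2.84]. Speed limits (rad/s): [2.79, 2.79, 3.14, 3.14, 3.14, 3.14, 3.14].

### API

Orientations are given as a unit quaternion [x, y, z, w].
In Python, from rig import robot gives the robot as it stands. The module is installed in compiled form; this text tells all that it offers.
- The arm moves only by the shell command python3 -m inch 'ROWS' [FORCE]. ROWS is text: rows parted by semicolons, each of 7 numbers parted by spaces: the shift along the world's x, y, z in m, then the turn, a rotation vector about the world's x, y, z in rad, then the opening, from -1 (shut) to 1 (fully open). A call has 1 to 5 rows; each row is the pose to reach, as a shift and turn from the pose commanded when the call began; what a row does not reach only later rows make up. A row lasts 1/8 s, in which the tool goes at most 62.5 mm and 10.7 degrees, less where a joint would pass 70% of its speed; a pose out of reach is approached as far as the arm can. A call with a gripper value outside its range is refused whole. The fingers move at their own pace and stop on an object; FORCE is the grip in N (left out, the last holds). Time passes only in rows, so rows that repeat a pose let the fingers close. It gives the time, the measured TCP pose, the force, the opening and the grip force at its end, in the units of the state.
- robot.sense(): the state, without advancing time (a new reading comes with each control period).
- robot.read_camera(name): name is "scene" or "top" or "wrist"; returns the picture (400x640x3 uint8, red, green, blue); there is no depth.
- robot.get_calibration(name): a dict with "intrinsics" (3x3 intrinsics, pixels), "eye" and "orientation" of the camera in the world. Camera axes: x right, y up, looking along -z (the intrinsics and any distortion apply to the point x, -y, -z); pixel columns grow to the right and rows downward; lengths in m; the calibration is good to about 2 mm. A picture is of the moment at which its call begins: read the wrist's pose just before it. get_calibration takes no time and is no camera call; for the wrist camera it gives the pose at the moment of the call.
- robot.sign_off(): hands the job in; it is judged then, once.
The state is a dict: "time_s": time; "joint_pos": joint angles; "qd": joint speeds; "effort": joint torques, N m; "tool_pos": TCP position; "ee_rot": TCP orientation; "contact_force": force on the tool from outside, world axes, zero at the start; "wrist_torque": the same for the moment, N m; "opening": finger opening in m; "grasp_force": force on a finger pad.
Only numpy, scipy, OpenCV 4.12 (cv2) and the standard library are available. Lean on these libraries where they do the work, as an engineer would, in place of code of your own. Each camera call takes 0.05 s, during which the arm holds its last target. There are 200 camera calls.

## Working session

There is one attempt and no reset: what is moved stays moved. The work goes in short steps, Python scripts to look and compute and a shell command to move; the robot and the scene stay as the last step left them, time stands still between calls to the robot, and variables do not carry over. Pictures are saved under pics/ and viewed, at most 10 in all, crops included, and the job is handed in when it is done.

```bash
mkdir -p pics; cat > h.py <<'E'
import numpy as np, cv2
from rig import robot
from scipy.spatial.transform import Rotation as R
def cal(n):
    c=robot.get_calibration(n); return np.array(c["intrinsics"]),np.array(c["eye"]),np.array(c["orientation"]),c
def rot(o):
    o=np.array(o); return o if o.shape==(3,3) else R.from_quat(o).as_matrix()
def ray(n,u,v,c=None):
    K,e,o,_=c or cal(n); p=np.linalg.inv(K)@[u,v,1]; d=rot(o)@[p[0],-p[1],-p[2]]; return e,d/np.linalg.norm(d)
def plane(n,u,v,z,c=None):
    e,d=ray(n,u,v,c); return e+d*(z-e[2])/d[2]
def tri(r1,r2):
    (a,d),(b,f)=r1,r2; s=np.linalg.lstsq(np.c_[d,-f],b-a,rcond=None)[0]
    p,q=a+s[0]*d,b+s[1]*f; return (p+q)/2,np.linalg.norm(p-q)
def proj(n,P,c=None):
    K,e,o,_=c or cal(n); x=rot(o).T@(np.array(P)-e); x=K@[x[0],-x[1],-x[2]]; return x[:2]/x[2]
def snap(n,f):
    c=cal(n); im=robot.read_camera(n); cv2.imwrite('pics/'+f,im[:,:,::-1]); return im,c
E
python3 - <<'E'
from h import *
for n in("scene","top"):
    im,c=snap(n,n+"0.png"); print(n,c[3])
print(robot.sense(),robot.tip_reach)
E
```

```text
scene {'intrinsics': array([[417.10697002,   0.        , 325.79394415],
       [  0.        , 417.10697002, 194.80239983],
       [  0.        ,   0.        ,   1.        ]]), 'eye': array([ 1.41520906, -0.3864884 ,  1.01938926]), 'orientation': array([0.34796124, 0.21298969, 0.45439435, 0.79188645])}
top {'intrinsics': array([[516.64030064,   0.        , 321.40017903],
       [  0.        , 516.64030064, 198.81807185],
       [  0.        ,   0.        ,   1.        ]]), 'eye': array([0.38816257, 0.04216694, 1.42648294]), 'orientation': array([ 0.0622268 , -0.06182303, -0.69929818,  0.70942779])}
{'time_s': 0.1, 'joint_pos': array([ 1.12748466,  0.61584239, -0.01264392,  1.42477414,  0.00807617,
        1.10340918, -0.04039244]), 'qd': array([ 0.00011521, -0.002594  , -0.00021522, -0.00367237, -0.00038647,
        0.00137955,  0.00172228]), 'effort': array([ 1.28758082e-03, -4.70387578e+01,  2.60317521e-01, -1.71572095e+01,
        1.01408036e-02,  5.86390437e-03,  9.84143583e-06]), 'tool_pos': array([ 0.26287828, -0.59365411,  0.21352929]), 'ee_rot': array([ 9.78352510e-01,  2.06941887e-01, -2.43725702e-04, -1.16682633e-03]), 'contact_force': array([-0.15470911, -0.49922996,  1.11627339]), 'wrist_torque': array([-0.01217372,  0.0186638 , -0.01301914]), 'grasp_force': 0.0, 'opening': 0.08590450063454869} 0.014
```

View pics/scene0.png

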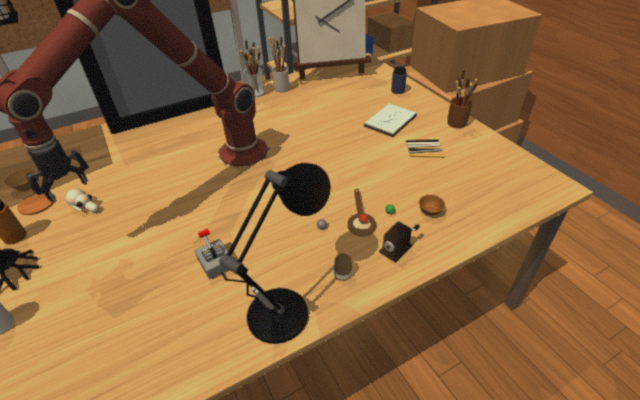

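View pics/top0.png

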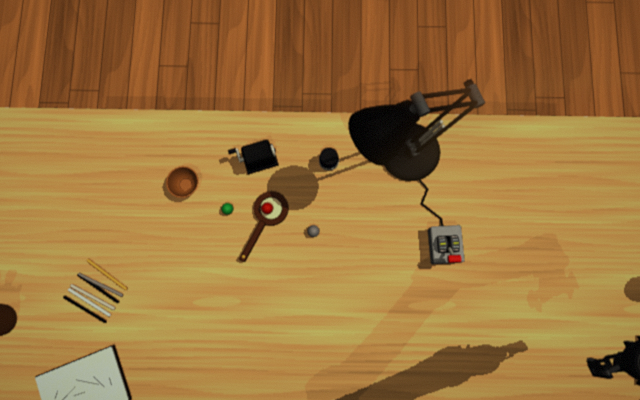

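The scene view shows the red knob at (204,233), the dimmer box at (212,257), the red ball at (364,218) in the dish and the lamp foot at (278,314). In the top view the knob is at (455,259), the box at (446,245), the ball at (267,209), the dish head at (270,208) with its handle ending at (241,261), and the foot at (412,153). The sharpener, ink jar and bowl lie beyond the dish.

```bash
cat > m.py <<'E'
from h import *
I={n:cv2.imread(f'pics/{n}0.png') for n in("scene","top")}
def blobs(m,amin=15):
    k,l,s,c=cv2.connectedComponentsWithStats(m.astype(np.uint8)); return [(c[i].round(1),s[i,4],l==i) for i in range(1,k) if s[i,4]>=amin]
red={}
for n,im in I.items():
    b,g,r=[im[:,:,i].astype(int) for i in range(3)]
    red[n]=blobs((r>150)&(g<60)&(b<60)); print(n,"red",[(x[0],x[1]) for x in red[n]])
    hsv=cv2.cvtColor(im,cv2.COLOR_BGR2HSV)
    gray=blobs((hsv[:,:,1]<60)&(hsv[:,:,2]>60)&(hsv[:,:,2]<190),100)
    print(n,"gray",[(x[0],x[1],cv2.minAreaRect(np.argwhere(x[2])[:,::-1].astype(np.float32))) for x in gray])
    dk=blobs((hsv[:,:,2]<45),60); print(n,"dark",[(x[0],x[1]) for x in dk])
    br=blobs((r<125)&(r>40)&(r>g*1.25)&(g>b),60); print(n,"brown",[(x[0],x[1]) for x in br])
E
python3 m.py
python3 - <<'E'
import cv2
a=cv2.imread('pics/top0.png')[50:290,210:490]
b=cv2.imread('pics/scene0.png')[150:350,180:460]
import numpy as np
a=cv2.resize(a,(700,600),interpolation=cv2.INTER_CUBIC);b=cv2.resize(b,(784,560),interpolation=cv2.INTER_CUBIC)
cv2.imwrite('pics/ca.png',a);cv2.imwrite('pics/cb.png',b)
E
```

```text
scene red [(array([203.6, 232.2]), np.int32(40))]
scene gray [(array([181.9,  17.7]), np.int32(1200), ((187.03518676757812, 16.1469669342041), (74.24781799316406, 30.111743927001953), 44.06081008911133)), (array([238.3,  37.9]), np.int32(2872), ((237.98460388183594, 43.37693405151367), (87.81660461425781, 46.51303482055664), 82.87498474121094)), (array([323.7,  26.1]), np.int32(1376), ((328.0, 30.5), (61.0, 62.0), 90.0)), (array([354.9,  33.7]), np.int32(418), ((351.8976745605469, 28.296533584594727), (53.72214126586914, 29.423723220825195), 82.47618103027344)), (array([272.4,  31.7]), np.int32(549), ((274.60003662109375, 33.79999542236328), (50.358097076416016, 20.093624114990234), 82.87498474121094)), (array([144.6,  69.4]), np.int32(5158), ((140.74119567871094, 77.63529968261719), (122.34878540039062, 67.68230438232422), 40.601295471191406)), (array([293.3,  41.7]), np.int32(179), ((293.4586486816406, 43.003456115722656), (35.792606353759766, 5.730138778686523), 85.2363510131836)), (array([13. , 59.8]), np.int32(510), ((16.94339370727539, 62.198116302490234), (22.85177993774414, 3
[... 4006 characters left out ...]
8]), np.int32(1260)), (array([246.9,  27. ]), np.int32(60)), (array([299.7,  57.2]), np.int32(3214)), (array([316.2,  24.4]), np.int32(357)), (array([415.6,  68.1]), np.int32(2721)), (array([474.2,  32.2]), np.int32(79)), (array([557.7,  47.8]), np.int32(7677)), (array([96.7, 42.1]), np.int32(175)), (array([553.9,  41.9]), np.int32(219)), (array([301.4, 192.9]), np.int32(3135)), (array([235.9, 164.8]), np.int32(234)), (array([179.5, 183.2]), np.int32(706)), (array([427. , 251.4]), np.int32(463)), (array([632.8, 289.2]), np.int32(309)), (array([ 10. , 316.8]), np.int32(71)), (array([  5.4, 317.6]), np.int32(154)), (array([437.9, 372.3]), np.int32(4467)), (array([121.8, 368.9]), np.int32(66))]
```

View pics/ca.png

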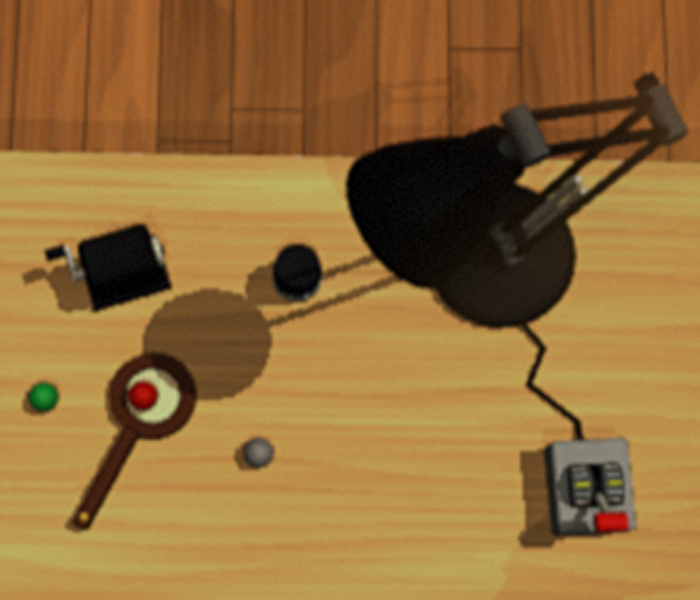

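View pics/cb.png

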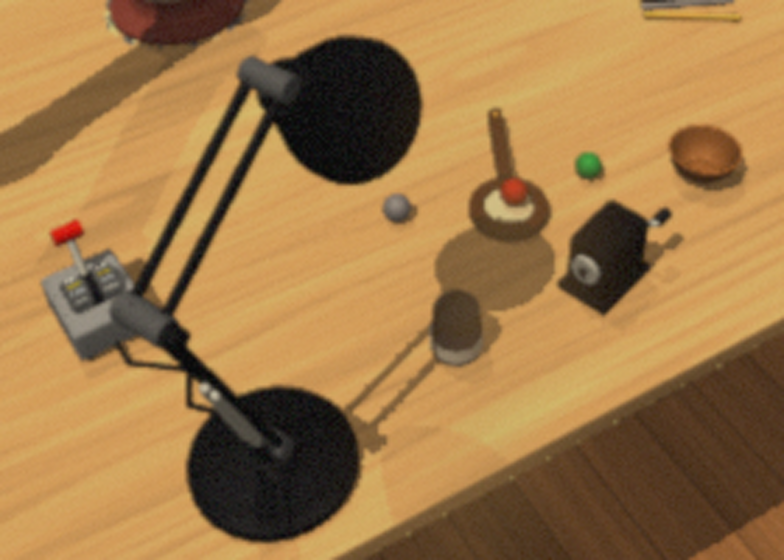

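The crops give sharper points. Top view, in full-frame pixels: head centre (270.8,208.4), handle end (242.8,258.8), box top centre (446.4,244.4), head joint (420,104) and elbow (474.8,93). Scene view: head centre (362,224), handle end (356.8,190.4), foot (277.9,315), head joint (276.4,178.2) and elbow (231.8,264.3). The lever leans to the robot's side, and the ball sits left of centre in its pocket.

```bash
cat > lamp.py <<'E'
from h import *
from scipy.optimize import least_squares
C={n:cal(n) for n in("scene","top")}
obs=[("top",(.305,-.024,.330),(474.8,93.2)),("scene",(.305,-.024,.330),(231.8,264.3)),("top",(.248,.128,.452),(420,104)),("scene",(.248,.128,.452),(276.4,178.2)),("scene",(.27,.07,.008),(277.9,315)),("top",(0,0,.045),(446.4,244.4))]
def W(q,p): c,s=np.cos(q[2]),np.sin(q[2]); return np.array([q[0]+c*p[0]-s*p[1],q[1]+s*p[0]+c*p[1],p[2]])
f=lambda q:np.concatenate([proj(n,W(q,p),C[n])-u for n,p,u in obs])
if __name__=="__main__":
    s=least_squares(f,[.3,-.3,0.1],loss='soft_l1'); q=s.x; print("lamp",q,"res",f(q).reshape(-1,2).round(1).tolist())
    t=lambda a,b:tri(ray("top",*a,C["top"]),ray("scene",*b,C["scene"]))
    for k,a,b in [("knob",(454.6,258),(203.6,232.2)),("ball",(267.2,206.9),(363.6,217.9)),("head",(270.8,208.4),(362.1,224.3)),("hend",(242.8,258.8),(356.8,190.4)),("joint",(420,104),(276.4,178.2)),("elbow",(474.8,93.2),(231.8,264.3))]: print(k,t(a,b))
    for k,u,z in [("head",(270.8,208.4),.014),("hend",(242.8,258.8),.026),("ball",(267.2,206.9),.029),("ink",(329,158),.05),("sharp",(259,157),.07),("bowl",(181,182),.02),("box",(446.4,244.4),.045),("grey",(312.8,231),.017)]: print(k,plane("top",*u,z,C["top"]))
    print("foot",plane("scene",277.9,315,.008,C["scene"]))
    d=np.array([-np.sin(.36),np.cos(.36)]); h=np.array([.248,.128])
    for nm,r,z in(("mouth",.102,.35),("target",.102+.127,.223)):
        P=W(q,[*(h+r*d),z]); print(nm,P,proj("top",P,C["top"]),proj("scene",P,C["scene"]))
    # rim projection
    a=np.r_[d*.7071,-.7071]; u=np.array([d[1],-d[0],0]); v=np.cross(a,u)
    for n in C: print(n,[proj(n,W(q,np.r_[h+.102*d,.35]+.066*(np.cos(t)*u+np.sin(t)*v)),C[n]).round(0).tolist() for t in np.arange(0,6.28,.785)])
    for z in (-.8,-.6,-.4): print("hinge knob",z,[proj(n,W(q,[.072*np.sin(z),0,.045+.072*np.cos(z)]),C[n]).round(1) for n in C])
E
python3 lamp.py
```

```text
lamp [ 0.51989639 -0.29258657  0.07061232] res [[-0.2, 0.8], [-0.4, -0.6], [-0.6, -1.7], [-0.4, 0.1], [-0.3, -0.9], [0.4, -2.1]]
knob (array([ 0.47478663, -0.29616363,  0.10450551]), np.float64(0.0014154071920014894))
ball (array([0.61169648, 0.19346231, 0.03045774]), np.float64(0.001601524873594729))
head (array([0.61235483, 0.18707302, 0.00357362]), np.float64(0.0035617140043921894))
hend (array([0.47061481, 0.25723937, 0.01745744]), np.float64(0.0034123806208387454))
joint (array([ 0.75581958, -0.14736024,  0.45037279]), np.float64(0.003220515045408257))
elbow (array([ 0.82769876, -0.2951783 ,  0.33012832]), np.float64(0.0005863736081405501))
head [0.6098979  0.18441664 0.014     ]
hend [0.46935957 0.25439258 0.026     ]
ball [0.61155907 0.19289695 0.029     ]
ink [0.74652324 0.02549288 0.05      ]
sharp [0.74135712 0.21511795 0.07      ]
bowl [0.67963407 0.43578939 0.02      ]
box [ 0.51438096 -0.29130204  0.045     ]
grey [0.54841311 0.06706347 0.017     ]
foot [ 0.7873232  -0.20419019  0.008     ]
mouth [ 0.71566992 -0.05471979  0.35      ] [368.03601291 137.33121512] [307.37994457 188.39604221]
target [0.66265665 0.06068642 0.223     ] [314.94111936 173.59749385] [336.86279499 197.89519569]
scene [[329.0, 199.0], [315.0, 213.0], [297.0, 213.0], [285.0, 199.0], [287.0, 179.0], [300.0, 164.0], [318.0, 164.0], [330.0, 178.0]]
top [[355.0, 111.0], [371.0, 118.0], [385.0, 135.0], [389.0, 154.0], [381.0, 164.0], [364.0, 159.0], [350.0, 140.0], [346.0, 119.0]]
hinge knob -0.8 [array([203.4, 233. ]), array([453.5, 260.7])]
hinge knob -0.6 [array([204.1, 233.1]), array([454. , 256.1])]
hinge knob -0.4 [array([205.1, 234.1]), array([454.2, 251. ])]
```

```bash
python3 -m inch '0.03 0.042 0 0 0 0.17 1; 0.06 0.085 0 0 0 0.34 1; 0.09 0.128 0 0 0 0.51 1; 0.12 0.17 0 0 0 0.68 1; 0.15 0.213 0 0 0 0.85 1'
python3 -m inch '0.03 0.042 0 0 0 0.17 1; 0.062 0.085 0 0 0 0.34 1; 0.062 0.085 0 0 0 0.374 1; 0.062 0.085 0 0 0 0.374 1; 0.062 0.085 0 0 0 0.374 1'
python3 - <<'E'
from h import *
s=robot.sense(); r=R.from_quat(s['ee_rot']).as_matrix(); print(s['tool_pos'],s['joint_pos'].round(3),np.arctan2(r[1,1],r[0,1]),r[:,2],s['contact_force'])
im,c=snap("wrist","w1.png"); b=im.astype(int)
m=(b[:,:,0]>130)&(b[:,:,1]<70)&(b[:,:,2]<70); k,l,st,ce=cv2.connectedComponentsWithStats(m.astype(np.uint8))
for i in range(1,k):
    if st[i,4]>100:
        rc=cv2.minAreaRect(np.argwhere(l==i)[:,::-1].astype(np.float32)); print(ce[i],st[i],rc,plane("wrist",*rc[0],.105,c), tri(ray("wrist",*rc[0],c),ray("top",454.6,258)))
print(c[3], proj("wrist",[.475,-.296,.105],c))
E
```

```text
time_s: 0.72
tool_pos: [0.4137, -0.3798, 0.2143]
ee_rot: [0.804, 0.594, -0.0, -0.0]
contact_force: [1.1, -0.6, -0.7]
opening: 0.0858
grasp_force: 0.0
time_s: 1.35
tool_pos: [0.4738, -0.2981, 0.2142]
ee_rot: [0.683, 0.73, -0.001, -0.0]
contact_force: [0.1, -0.2, -1.4]
opening: 0.0856
grasp_force: 0.0
[ 0.4738434  -0.2981054   0.21423393] [ 0.761  0.496 -0.367  1.683  0.206  1.002  0.389] 0.066029757789721 [-1.43421143e-03 -6.59315336e-04 -9.99998754e-01] [ 0.13339682 -0.23162623 -1.38075285]
[319.36321484 187.84544049] [310 170  20  37 647] ((319.4521789550781, 187.98231506347656), (17.99064064025879, 36.49714279174805), 1.847610354423523) [ 0.47603412 -0.29831738  0.105     ] (array([ 0.4762129 , -0.30268044,  0.08548235]), np.float64(0.001969815637595545))
{'intrinsics': array([[336.12526176,   0.        , 315.84946513],
       [  0.        , 336.12526176, 196.99742798],
       [  0.        ,   0.        ,   1.        ]]), 'eye': array([ 0.46835686, -0.22501767,  0.37448047]), 'orientation': array([-0.14620033, -0.00451608,  0.03271507,  0.98870359])} [318.40061743 185.21033544]
```

```bash
python3 -m inch '0 0 -0.04 0 0 0 1; 0.002 0.001 -0.08 0 0 0 1; 0.002 0.001 -0.107 0 0 0 1; 0.002 0.001 -0.107 0 0 0 1; 0.002 0.001 -0.107 0 0 0 -0.2' 20
python3 -m inch '0 0 0 0 0 0 -0.6; 0 0 0 0 0 0 -1; 0 0 0 0 0 0 -1; 0 0 0 0 0 0 -1; 0 0 0 0 0 0 -1' 20
```

```text
time_s: 2.02
tool_pos: [0.4777, -0.2963, 0.1087]
ee_rot: [0.682, 0.731, 0.0, 0.001]
contact_force: [0.1, -0.1, -0.8]
opening: 0.07
grasp_force: 0.0
time_s: 2.65
tool_pos: [0.4772, -0.2953, 0.1076]
ee_rot: [0.682, 0.731, -0.0, -0.0]
contact_force: [-0.0, 0.9, 0.4]
opening: 0.0001
grasp_force: 0.0
```

```bash
python3 - <<'E'
from h import *
im,c=snap("wrist","w2.png"); im2,c2=snap("scene","s2.png")
a=cv2.resize(im2[200:300,140:300],(800,500),interpolation=cv2.INTER_CUBIC)
cv2.imwrite('pics/c2.png',np.vstack([cv2.resize(a,(400,250)),cv2.resize(im,(400,250))])[:,:,::-1])
E
```

```text
(no output)
```

View pics/c2.png

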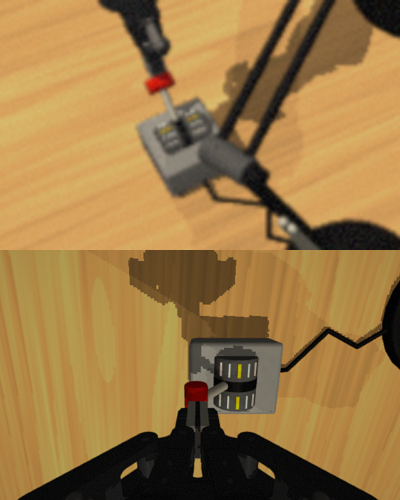

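The scene crop shows the red knob still where it was, at about (204,233), just below the closed fingers. In the wrist crop it lies ahead of the closed fingertips, at crop (195,390), so the fingers closed beside or above it. I'll check numerically.

```bash
python3 - <<'E'
from h import *
s=robot.sense(); c=cal("wrist"); T=s['tool_pos']
w=cv2.imread('pics/w2.png')[:,:,::-1].astype(int); m=(w[:,:,0]>110)&(w[:,:,1]<70)&(w[:,:,2]<70)
p=np.argwhere(m)[:,::-1]; rc=cv2.minAreaRect(p.astype(np.float32)); print(p.min(0),p.max(0),rc)
print("tcp",proj("wrist",T,c),"tip",proj("wrist",T+[0,0,-.014],c))
for z in(.095,.105,.115): print(plane("wrist",*rc[0],z,c))
for n in("scene",):
    w=cv2.imread('pics/s2.png')[:,:,::-1].astype(int); m=(w[:,:,0]>130)&(w[:,:,1]<60)&(w[:,:,2]<60); m[:, :180]=0;m[:,230:]=0
    u=np.argwhere(m)[:,::-1].mean(0); print(u,tri(ray("wrist",*rc[0],c),ray("scene",*u)), proj("scene",T),proj("scene",T+[0,0,-.014]))
im,ct=snap("top","t2.png");w=im.astype(int); m=(w[:,:,0]>140)&(w[:,:,1]<60)&(w[:,:,2]<60);m[:,:400]=0; q=np.argwhere(m)[:,::-1]
print("top",len(q),q.mean(0) if len(q) else 0, proj("top",T))
E
```

```text
[298 221] [331 251] ((311.86102294921875, 233.31906127929688), (25.75753402709961, 37.239437103271484), 72.12129974365234)
tcp [317.32730157 242.81031972] tip [317.20403242 232.31587314]
[ 0.47419268 -0.29550898  0.095     ]
[ 0.4740168  -0.29127627  0.105     ]
[ 0.47384092 -0.28704355  0.115     ]
[203.20512821 232.66666667] (array([ 0.47333164, -0.29520261,  0.10008105]), np.float64(0.0037406086531963797)) [203.65408069 231.89041382] [204.65462588 235.05834679]
top 0 0 [454.26180941 256.89864218]
```

```bash
python3 -m inch '0 0 0.03 0 0 0 -1; 0 0 0.07 0 0 0 -1; 0 -0.02 0.12 0 0 0 -1; 0 -0.04 0.12 0 0 0 -1; 0 -0.04 0.12 0 0 0 -1'
python3 - <<'E'
from h import *
K=[]
for n in("scene","wrist"):
    im,c=snap(n,n+"3.png"); w=im.astype(int); m=(w[:,:,0]>130)&(w[:,:,1]<60)&(w[:,:,2]<60)
    if n=="scene": m[:,:180]=0;m[:,230:]=0
    q=np.argwhere(m)[:,::-1]; print(n,len(q),q.mean(0),cv2.minAreaRect(q.astype(np.float32))); K.append(ray(n,*q.mean(0),c))
print(tri(*K))
crop=cv2.resize(im[60:330,170:470],(600,540)); cv2.imwrite('pics/c3.png',crop[:,:,::-1])
E
```

```text
time_s: 3.42
tool_pos: [0.4758, -0.3372, 0.2267]
ee_rot: [0.683, 0.73, -0.001, -0.001]
contact_force: [-0.5, 0.8, -0.5]
opening: 0.0001
grasp_force: 0.0
scene 44 [203.52272727 232.65909091] ((203.4000244140625, 232.80003356933594), (4.472135543823242, 9.838699340820312), 63.43495178222656)
wrist 722 [320.09141274 140.11495845] ((320.0468444824219, 140.00146484375), (18.959495544433594, 38.41874694824219), 1.7899105548858643)
(array([ 0.47597495, -0.29680746,  0.10380613]), np.float64(0.001194678667804114))
```

View pics/c3.png

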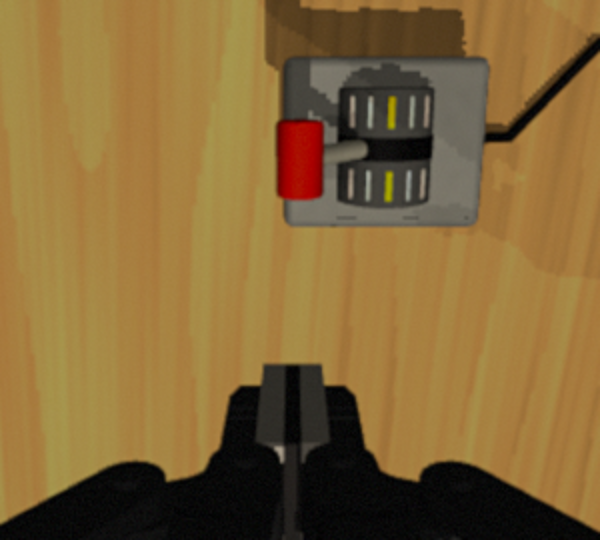

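The wrist crop shows the knob undisturbed at about (300,160) in the crop, with the closed fingertips at about (292,365). That puts the fingers above the barrel, so I'll measure the fingertips themselves.

```bash
python3 - <<'E'
from h import *
s=robot.sense(); T=s['tool_pos']; print(T, s['opening'])
c=cal("wrist")
for d in(-.014,0,.01,.02): print("tip at tool z",-d,[proj(n,T+[0,0,d]).round(1).tolist() for n in("wrist","scene","top")],"front edge",proj("wrist",T+[0,.011,d],c).round(1))
w=cv2.imread('pics/scene3.png'); g=cv2.cvtColor(w,cv2.COLOR_BGR2HSV)[:,:,2]
u,v=proj("scene",T).round().astype(int)
for r in range(v-14,v+12): print(r,' '.join('%3d'%x for x in g[r,u-12:u+13]))
print(u-12)
E
```

```text
[ 0.47613517 -0.33420563  0.22583703] -0.00011673079589385172
tip at tool z 0.014 [[317.2, 232.3], [182.0, 211.4], [482.2, 254.7]] front edge [318.6 213.8]
tip at tool z 0 [[317.3, 242.7], [180.8, 207.8], [484.0, 254.3]] front edge [318.8 223. ]
tip at tool z -0.01 [[317.3, 251.2], [179.9, 205.2], [485.4, 254.0]] front edge [318.9 230.4]
tip at tool z -0.02 [[317.3, 260.7], [178.9, 202.6], [486.8, 253.7]] front edge [319.1 238.9]
194 176 109  50  35  22  20  27  32  36  27  28  19  73 183 213 215 214 214 216 215 215 215 215 214 214
195 197 137  63  34  28  26  19  32  31  26  35  44  97 188 212 214 214 216 215 215 215 214 214 215 214
196 211 176 109  48  30  23  27  26  25  36  45  85 162 205 216 214 214 215 214 214 215 213 212 215 211
197 215 200 140  67  33  15  24  28  26  29  55 107 183 213 215 215 214 215 214 215 214 213 211 210 208
198 215 210 162  93  46  30  32  25  34  29  48  97 169 207 213 214 213 214 213 210 209 206 205 205 207
199 216 213 192 133  81  54  33  29  29  26  30  78 143 198 212 213 211 210 209 206 205 209 209 212 214
200 214 214 210 167 108  70  38  31  32  3
[... 1341 characters left out ...]
 211 207 208 210 210 212 212 215 213 214 214 214 214 215 216 213 215 213
214 215 214 212 213 214 209 208 209 210 213 211 214 214 215 214 215 214 215 214 214 217 214 215 215 215
215 213 212 212 211 209 212 210 213 213 214 214 213 214 215 214 214 214 214 214 213 215 214 214 214 215
216 211 209 211 213 212 213 215 215 214 212 213 214 215 215 213 214 214 213 215 215 215 215 214 215 214
217 212 214 213 214 215 214 214 214 213 213 215 215 213 215 216 214 215 214 216 214 215 215 215 214 214
218 213 214 214 212 213 214 214 213 214 215 215 213 214 215 215 214 213 214 215 213 213 215 214 215 214
219 215 214 214 215 215 215 214 214 214 214 215 214 213 216 215 215 215 217 214 214 215 215 213 216 214
169
```

```bash
python3 - <<'E'
from h import *
from scipy.optimize import least_squares
T=robot.sense()['tool_pos']; cw,cs=cal("wrist"),cal("scene")
for e in(.0,.006,.011):
    f=lambda d:np.r_[(proj("wrist",T+d+[0,e,0],cw)-[315.5,242])/3,proj("scene",T+d+[.007,0,0],cs)-[177.3,204.7]]
    s=least_squares(f,[0,0,0]); print(e,s.x.round(4),s.fun.round(2))
c=cal("top"); im,_=snap("top","t3.png"); g=cv2.cvtColor(im,cv2.COLOR_RGB2HSV)[:,:,2]
print(proj("top",T,c)); l=cv2.connectedComponentsWithStats((g<70).astype(np.uint8)); 
w=cv2.imread('pics/wrist3.png'); g=cv2.cvtColor(w,cv2.COLOR_BGR2HSV)[:,:,2]
for r in range(236,270,2): print(r,' '.join('%3d'%x for x in g[r,292:340:2]))
E
```

```text
0.0 [-0.0024  0.0023  0.0113] [-0.92  1.89  3.72  0.85]
0.006 [-0.002  -0.0009  0.0145] [-0.54  1.14  2.29  0.5 ]
0.011 [-0.0017 -0.0037  0.0172] [-0.24  0.52  1.05  0.22]
[484.03754007 254.31398005]
236 168 169 168 166 168 168 167 169 168 167 167 168 167 168 167 168 169 166 167 168 168 167 167 167
238 168 167 168 167 169 167 167 167 168 166 168 168 168 166 168 166 168 168 168 168 167 167 169 169
240 167 169 169 167 168 171 171 173 172 170 173 172 172 171 172 169 171 172 171 168 168 166 167 168
242 167 166 168 169 170  87  81  82  83  83  79  68  67  66  80  82  81  81  81 103 170 169 170 168
244 169 168 168 167 173  44  45  42  43  45  31   7  10   4  38  46  44  42  43  52 171 168 169 170
246 168 167 168 168 165  47  46  47  47  46  32   7   6   8  40  47  44  46  45  54 169 169 168 167
248 169 169 167 169 154  44  48  48  49  47  33   4  12  11  40  48  48  49  48  46 158 168 168 166
250 170 171 170 174 133  41  44  48  44  47  30   5   4   2  40  49  50  48  50  44 155 171 169 167
252 129 130 129 131  95  45  42  46  49  49  32   4  11  10  41  50  46  47  46  44 113 131 132 127
254   7   9   9   4  39  48  44  46  47  48  31  12   8  10  39  48  47  47  45  48  25   0   7  11
256  12  13   8   6  39  47  49  47  47  47  30   7   7   0  40  47  45  48  46  50  30  12   0   2
258  10   9  12   3  42  48  44  46  45  49  27  18  11   8  38  45  49  45  44  50  35   9  10  11
260  10  11  12  11  45  47  46  48  44  47  27   6   9   7  39  46  49  48  48  45  36   7  10   7
262  15   5  11   7  47  46  47  48  47  48  26   4   9   4  41  47  46  47  48  46  42   9  13  10
264  15  18  15  11  46  46  45  46  48  45  30   5  10  10  40  47  47  49  48  44  47  15  11  14
266   5  10  11  16  51  45  47  47  46  48  27  11   8   9  28  46  48  49  47  48  46  13   9  11
268  11  13  18  28  46  47  46  48  47  52  25   6   8   1  33  48  48  45  46  49  49  21  18  14
```

Both views put the closed tips about 17 mm above the reported TCP, not 14 mm ahead of it. That explains the miss over the knob, so I'll grip about 28 mm lower.

```bash
python3 -m inch '0.002 0.02 0 0 0 0 1; 0.002 0.04 -0.03 0 0 0 1; 0.002 0.04 -0.07 0 0 0 1; 0.002 0.04 -0.11 0 0 0 1; 0.002 0.04 -0.125 0 0 0 1' 20
python3 -m inch '0 0 -0.01 0 0 0 1; 0 0 -0.02 0 0 0 0.5; 0 0 -0.02 0 0 0 -0.1; 0 0 -0.02 0 0 0 -0.4; 0 0 -0.02 0 0 0 -0.6' 20
python3 -m inch '0 0 0 0 0 0 -1; 0 0 0 0 0 0 -1; 0 0 0 0 0 0 -1' 20
```

```text
time_s: 4.2
tool_pos: [0.478, -0.2922, 0.1004]
ee_rot: [0.681, 0.732, -0.0, -0.003]
contact_force: [-0.3, -0.3, -0.3]
opening: 0.0851
grasp_force: 0.0
time_s: 4.82
tool_pos: [0.4778, -0.2957, 0.0832]
ee_rot: [0.682, 0.731, -0.001, -0.001]
contact_force: [-3.7, 0.2, 3.4]
opening: 0.0191
grasp_force: 21.7
time_s: 5.2
tool_pos: [0.4778, -0.2958, 0.0832]
ee_rot: [0.682, 0.731, -0.001, -0.001]
contact_force: [-4.4, 0.2, 5.1]
opening: 0.019
grasp_force: 21.9
```

```bash
python3 -m inch '0.0076 0.0005 0.0047 0 0 0 -1; 0.0155 0.001 0.0083 0 0 0 -1; 0.024 0.0015 0.011 0 0 0 -1; 0.033 0.002 0.0127 0 0 0 -1; 0.0415 0.003 0.0132 0 0 0 -1' 20
python3 -m inch '0 0 0 0 0 0 -1; 0 0 0 0 0 0 -1'
python3 - <<'E'
from h import *
im,c=snap("scene","s4.png"); w=im.astype(int); m=(w[:,:,0]>120)&(w[:,:,1]<60)&(w[:,:,2]<60); m[:,:180]=0;m[:,240:]=0
q=np.argwhere(m)[:,::-1]; print(len(q),q.mean(0))
from lamp import W
for z in(-.2,-.1,0,.1,.2): print(z,proj("scene",[.5175+.072*np.sin(z),-.2937,.045+.072*np.cos(z)]).round(1))
E
```

```text
time_s: 5.82
tool_pos: [0.5178, -0.2932, 0.0959]
ee_rot: [0.682, 0.731, -0.002, -0.002]
contact_force: [-7.4, -1.2, 6.2]
opening: 0.0195
grasp_force: 22.0
time_s: 6.08
tool_pos: [0.5197, -0.293, 0.0959]
ee_rot: [0.682, 0.731, -0.001, -0.0]
contact_force: [-4.2, -1.4, 3.1]
opening: 0.019
grasp_force: 21.6
29 [205.06896552 170.68965517]
-0.2 [206.3 235.4]
-0.1 [207.  236.7]
0 [207.7 238.2]
0.1 [208.5 239.8]
0.2 [209.3 241.6]
```

```bash
python3 -m inch '0 0 0 0 0 0 -0.2; 0 0 0 0 0 0 0.2; 0 0 0.02 0 0 0 0.5; 0 0 0.06 0 0 0 1; 0 0 0.10 0 0 0 1'
python3 -m inch '0 0 0.05 0 0 0 1; -0.02 0 0.07 0 0 0 1; -0.04 0 0.07 0 0 0 1; -0.04 0 0.07 0 0 0 1'
python3 - <<'E'
from h import *
K=[]
for n in("scene","wrist"):
    im,c=snap(n,n+"5.png"); w=im.astype(int); m=(w[:,:,0]>130)&(w[:,:,1]<60)&(w[:,:,2]<60)
    if n=="scene": m[:200]=0;m[:,:180]=0;m[:,240:]=0
    k,l,st,ce=cv2.connectedComponentsWithStats(m.astype(np.uint8)); i=1+st[1:,4].argmax(); print(n,st[i],ce[i]); K.append(ray(n,*ce[i],c))
P,e=tri(*K); print(P,e,robot.sense()['tool_pos'],robot.sense()['joint_pos'].round(2))
print("angle",np.arctan2(P[0]-.5175,P[2]-.045))
E
```

```text
time_s: 6.75
tool_pos: [0.5217, -0.2915, 0.1967]
ee_rot: [0.682, 0.732, 0.001, 0.0]
contact_force: [1.0, 1.0, -0.8]
opening: 0.0855
grasp_force: 0.0
time_s: 7.25
tool_pos: [0.4805, -0.2924, 0.2663]
ee_rot: [0.682, 0.731, 0.0, 0.001]
contact_force: [0.3, 0.7, 0.1]
opening: 0.0855
grasp_force: 0.0
scene [203 235  11   8  47] [208.21276596 238.42553191]
wrist [349 167  18  33 476] [358.01260504 182.81302521]
[ 0.52114456 -0.29384148  0.1192742 ] 0.0019504067943089986 [ 0.48169353 -0.29189141  0.26570553] [ 0.76  0.45 -0.38  1.6   0.18  1.12  0.4 ]
angle 0.0490296362818828
```

```bash
python3 - <<'E'
from h import *
c=cal("wrist"); im=cv2.imread('pics/wrist5.png'); hsv=cv2.cvtColor(im,cv2.COLOR_BGR2HSV)
m=((hsv[:,:,1]<70)&(hsv[:,:,2]>60)).astype(np.uint8)
k,l,st,ce=cv2.connectedComponentsWithStats(m)
for i in range(1,k):
    if st[i,4]>1500:
        rc=cv2.minAreaRect(np.argwhere(l==i)[:,::-1].astype(np.float32)); print(st[i],rc,[plane("wrist",*rc[0],z,c).round(4) for z in(.04,.045,.05)])
cr=cv2.resize(im[110:270,250:470],(770,560),interpolation=cv2.INTER_CUBIC); cv2.imwrite('pics/c5.png',cr)
for z in(-.12,0,.12): print(z,proj("wrist",[.5175+.072*np.sin(z),-.2937,.045+.072*np.cos(z)],c))
E
```

```text
[ 304  130   89   71 3908] ((347.9999694824219, 164.99996948242188), (87.99998474121094, 69.99998474121094), 0.0) [array([ 0.5191, -0.2934,  0.04  ]), array([ 0.5186, -0.2925,  0.045 ]), array([ 0.518 , -0.2915,  0.05  ])]
-0.12 [344.7915235  180.45361263]
0 [353.89976249 181.20619628]
0.12 [362.87616256 181.69219631]
```

View pics/c5.png

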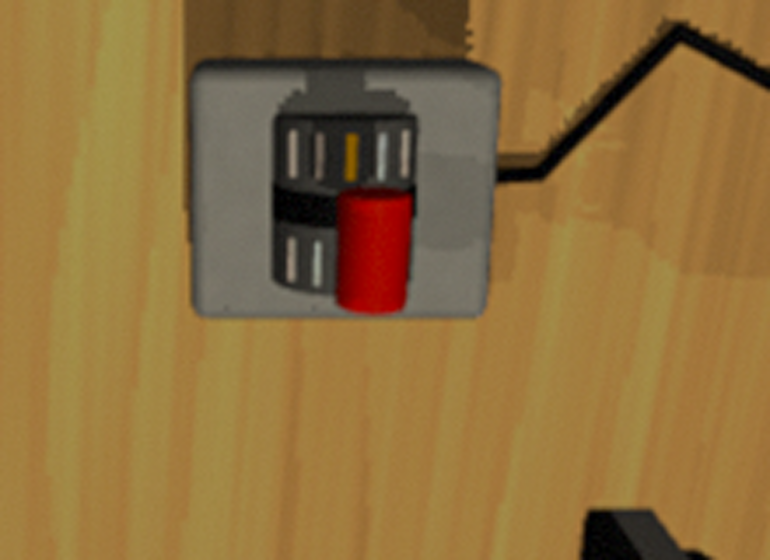

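The wrist crop shows the box centred at about (345,188) and the knob at (373,250) standing over the cover, so the lever is near +0.04 rad, within the band. Next is the dish.

```bash
python3 -m inch '0.004 0.052 -0.006 0 0 0.104 1; 0.009 0.104 -0.012 0 0 0.208 1; 0.014 0.156 -0.018 0 0 0.312 1; 0.018 0.208 -0.024 0 0 0.416 1; 0.022 0.26 -0.03 0 0 0.52 1'
python3 -m inch '0.004 0.052 -0.006 0 0 0.104 1; 0.009 0.104 -0.012 0 0 0.208 1; 0.014 0.156 -0.018 0 0 0.312 1; 0.018 0.208 -0.024 0 0 0.416 1; 0.022 0.26 -0.03 0 0 0.523 1'
python3 -m inch '0 0 0 0 0 0 1; 0 0 0 0 0 0 1; 0 0 0 0 0 0 1'
python3 - <<'E'
from h import *
s=robot.sense(); r=R.from_quat(s['ee_rot']).as_matrix(); print(s['tool_pos'],s['joint_pos'].round(3),np.arctan2(r[1,1],r[0,1]),r[:,2])
im,c=snap("wrist","w6.png"); im2,c2=snap("top","t6.png"); cv2.imwrite('pics/c6.png',im[:,:,::-1])
w=im2.astype(int); m=(w[:,:,0]>140)&(w[:,:,1]<60)&(w[:,:,2]<60);m[:,:400]=0; q=np.argwhere(m)[:,::-1]
print("top knob",len(q),q.mean(0)); print([(z,proj("top",[.5185+.072*np.sin(z),-.2937,.045+.072*np.cos(z)]).round(1)) for z in(-.12,0,.12)])
print([proj("wrist",p,c).round(0) for p in ([.6105,.185,.012],[.5255,.2274,.026],[.4694,.2544,.026])])
E
```

```text
time_s: 7.98
tool_pos: [0.5037, -0.0296, 0.2354]
ee_rot: [0.469, 0.883, 0.001, 0.0]
contact_force: [1.2, -0.2, 0.8]
opening: 0.0855
grasp_force: 0.0
time_s: 8.6
tool_pos: [0.5251, 0.2307, 0.2051]
ee_rot: [0.225, 0.974, 0.001, -0.0]
contact_force: [1.8, -0.8, 0.4]
opening: 0.0854
grasp_force: 0.0
time_s: 8.98
tool_pos: [0.5253, 0.2261, 0.2055]
ee_rot: [0.228, 0.974, -0.001, 0.0]
contact_force: [-1.0, 0.2, -0.4]
opening: 0.0858
grasp_force: 0.0
[0.52528663 0.22609368 0.20554383] [-0.027  0.579 -0.676  1.656  0.406  1.052  0.282] 1.110195927978524 [-7.57565266e-05 -1.06463855e-03 -9.99999430e-01]
top knob 73 [454.08219178 240.31506849]
[(-0.12, array([454.1, 243.7])), (0, array([454.1, 240.3])), (0.12, array([453.9, 236.9]))]
[array([317., 248.]), array([318., 170.]), array([317., 108.])]
```

View pics/c6.png

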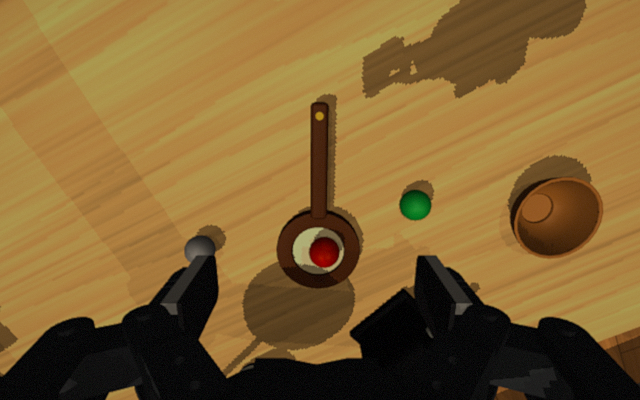

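The wrist view shows the handle upright in the image at column 319, rows 103 to 215. The head is at (318,248), the ball at (324,252) in the pocket, and the open fingertips at (210,262) and (425,262) straddle the handle evenly. The top view puts the knob at row 240.3, exactly where upright is predicted. Going down.

```bash
python3 -m inch '0.001 0.002 -0.05 0 0 0 0.4; 0.001 0.002 -0.1 0 0 0 0; 0.001 0.002 -0.15 0 0 0 0; 0.001 0.002 -0.18 0 0 0 0; 0.001 0.002 -0.18 0 0 0 0'
python3 - <<'E'
from h import *
T=robot.sense()['tool_pos']; c=cal("wrist")
im,_=snap("wrist","w7.png"); s,_=snap("scene","s7.png")
a=cv2.resize(s[160:240,320:420],(500,400),interpolation=cv2.INTER_CUBIC); b=cv2.resize(im[60:380,190:450],(300,400*300//325))
H=max(a.shape[0],b.shape[0]); f=lambda x:np.vstack([x,np.zeros((H-x.shape[0],x.shape[1],3),np.uint8)])
cv2.imwrite('pics/c7.png',np.hstack([f(a),f(b)])[:,:,::-1]); print(T,robot.sense()['opening'])
print([ (d,proj("scene",T+[0,0,d]).round(1)) for d in(-.014,0,.017,.027)],proj("scene",[.5255,.2274,.026]),proj("wrist",[.5255,.2274,.026],c))
E
```

```text
time_s: 9.7
tool_pos: [0.5245, 0.2278, 0.0239]
ee_rot: [0.228, 0.974, -0.002, -0.002]
contact_force: [-0.2, -0.0, 0.5]
opening: 0.0428
grasp_force: 0.0
[0.52449333 0.22775509 0.02388537] 0.04274562178674855
[(-0.014, array([357.6, 203.5])), (0, array([357.7, 200.6])), (0.017, array([357.8, 197. ])), (0.027, array([357.9, 194.9]))] [357.75810163 200.38611601] [317.56570672 247.88831445]
```

View pics/c7.png

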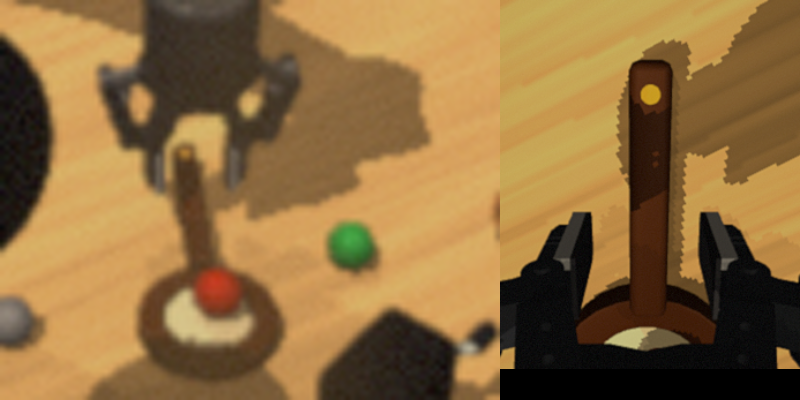

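The left panel shows the fingertips straddling the handle, about 4 cm above the desk, with the tips at scene row ~197.6. In the right panel the handle is about 2 mm right of the middle. I'll lower in steps, watching the force.

```bash
python3 -m inch '0.0007 0.0013 -0.008 0 0 0 0; 0.0007 0.0013 -0.016 0 0 0 0; 0.0007 0.0013 -0.022 0 0 0 0; 0.0007 0.0013 -0.022 0 0 0 0'
python3 -m inch '0 0 -0.004 0 0 0 0; 0 0 -0.004 0 0 0 0'; python3 -m inch '0 0 -0.003 0 0 0 0; 0 0 -0.003 0 0 0 0'; python3 -m inch '0 0 -0.003 0 0 0 0; 0 0 -0.003 0 0 0 0'
```

```text
time_s: 10.3
tool_pos: [0.5259, 0.2307, 0.0033]
ee_rot: [0.227, 0.974, -0.0, -0.0]
contact_force: [0.9, -0.2, -0.2]
opening: 0.0427
grasp_force: 0.0
time_s: 10.55
tool_pos: [0.5262, 0.2309, -0.0004]
ee_rot: [0.227, 0.974, -0.0, -0.0]
contact_force: [0.9, 0.5, -0.2]
opening: 0.0427
grasp_force: 0.0
time_s: 10.8
tool_pos: [0.5262, 0.2309, -0.0034]
ee_rot: [0.227, 0.974, -0.0, -0.0]
contact_force: [-0.5, -0.4, 0.3]
opening: 0.0426
grasp_force: 0.0
time_s: 11.05
tool_pos: [0.5262, 0.2309, -0.0064]
ee_rot: [0.227, 0.974, -0.0, -0.0]
contact_force: [-0.7, 0.0, 0.2]
opening: 0.0424
grasp_force: 0.0
```

```bash
python3 -m inch '0 0 -0.003 0 0 0 -0.2; 0 0 -0.003 0 0 0 -0.35; 0 0 -0.003 0 0 0 -0.43; 0 0 -0.003 0 0 0 -0.47; 0 0 -0.003 0 0 0 -0.5' 20
python3 -m inch '0 0 0 0 0 0 -0.53; 0 0 0 0 0 0 -0.56; 0 0 0 0 0 0 -0.6; 0 0 0 0 0 0 -0.7; 0 0 0 0 0 0 -1' 20
python3 -m inch '0 0 0 0 0 0 -1; 0 0 0 0 0 0 -1' 50
python3 -m inch '0 0 0 0 0 0 -1; 0 0 0 0 0 0 -1; 0 0 0 0 0 0 -1' 100
cat > look.py <<'E'
from h import *
import sys
def find(n,f):
    im,c=snap(n,f); w=im.astype(int); m=(w[:,:,0]>120)&(w[:,:,1]<60)&(w[:,:,2]<60)
    k,l,st,ce=cv2.connectedComponentsWithStats(m.astype(np.uint8)); return [(ce[i].round(1).tolist(),int(st[i,4])) for i in range(1,k) if st[i,4]>8]
t=sys.argv[1]
for n in("top","scene","wrist"): print(n,find(n,n+t+'.png'))
s=robot.sense(); print(s['tool_pos'],s['ee_rot'],s['opening'],s['grasp_force'],s['contact_force'],s['wrist_torque'])
E
python3 look.py 8
```

```text
time_s: 11.68
tool_pos: [0.5263, 0.2308, -0.0092]
ee_rot: [0.227, 0.974, -0.0, -0.0]
contact_force: [-0.3, -0.5, 1.0]
opening: 0.0213
grasp_force: 0.2
time_s: 12.3
tool_pos: [0.5262, 0.2307, -0.0091]
ee_rot: [0.227, 0.974, -0.0, -0.0]
contact_force: [-1.3, -0.7, 1.6]
opening: 0.0175
grasp_force: 20.3
time_s: 12.55
tool_pos: [0.5265, 0.231, -0.009]
ee_rot: [0.227, 0.974, -0.0, 0.0]
contact_force: [-0.6, -2.6, 3.8]
opening: 0.0171
grasp_force: 50.2
time_s: 12.92
tool_pos: [0.5267, 0.2313, -0.0089]
ee_rot: [0.227, 0.974, 0.0, 0.0]
contact_force: [-0.8, -1.2, 5.1]
opening: 0.0154
grasp_force: 98.3
top [([267.1, 207.0], 68), ([246.0, 211.3], 12), ([453.6, 240.5], 82), ([344.2, 262.7], 86), ([323.8, 273.0], 286), ([304.5, 282.6], 109)]
scene [([249.1, 158.9], 10), ([363.3, 217.4], 44), ([208.2, 238.6], 50)]
wrist []
[ 0.52667231  0.23129974 -0.00884932] [2.26859743e-01 9.73927346e-01 3.07614105e-04 2.94289248e-04] 0.0157891075082651 98.29079747200012 [-0.95458614 -1.41322078  6.00185219] [-0.40813819  0.22799424 -0.10911245]
```

```bash
python3 -m inch '0 0 0.003 0 0 0 -1; 0 0 0.008 0 0 0 -1; 0 0 0.014 0 0 0 -1; 0 0 0.019 0 0 0 -1; 0 0 0.022 0 0 0 -1' 110
python3 -m inch '0 0 0.003 0 0 0 -1; 0 0 0.008 0 0 0 -1; 0 0 0.014 0 0 0 -1; 0 0 0.019 0 0 0 -1; 0 0 0.022 0 0 0 -1'
python3 look.py 9
python3 - <<'E'
import cv2,numpy as np
s=cv2.imread('pics/scene9.png');w=cv2.imread('pics/wrist9.png')
cv2.imwrite('pics/c9.png',np.hstack([cv2.resize(s[150:240,310:410],(444,400),interpolation=cv2.INTER_CUBIC),cv2.resize(w[60:400,190:450],(306,400))]))
E
```

```text
time_s: 13.7
tool_pos: [0.5265, 0.2311, 0.0133]
ee_rot: [0.227, 0.974, 0.0, 0.0]
contact_force: [-0.7, 0.1, -1.9]
opening: 0.0157
grasp_force: 107.4
time_s: 14.32
tool_pos: [0.5265, 0.2311, 0.0353]
ee_rot: [0.227, 0.974, 0.0, 0.0]
contact_force: [0.1, 0.5, -1.4]
opening: 0.0149
grasp_force: 107.4
top [([265.3, 204.2], 69), ([245.0, 210.1], 28), ([224.4, 238.6], 20), ([453.6, 240.5], 82), ([355.6, 276.0], 87), ([335.2, 287.2], 311), ([315.6, 298.4], 111)]
scene [([252.1, 157.8], 9), ([364.0, 207.8], 42), ([208.2, 238.6], 50)]
wrist []
[0.52641179 0.2310232  0.03495197] [2.26894940e-01 9.73919235e-01 5.32433797e-05 8.36913354e-05] 0.01543427904657092 107.38065361976624 [ 0.80957797 -0.57032605 -0.81074244] [ 0.07979356  0.12342018 -0.02861164]
```

View pics/c9.png

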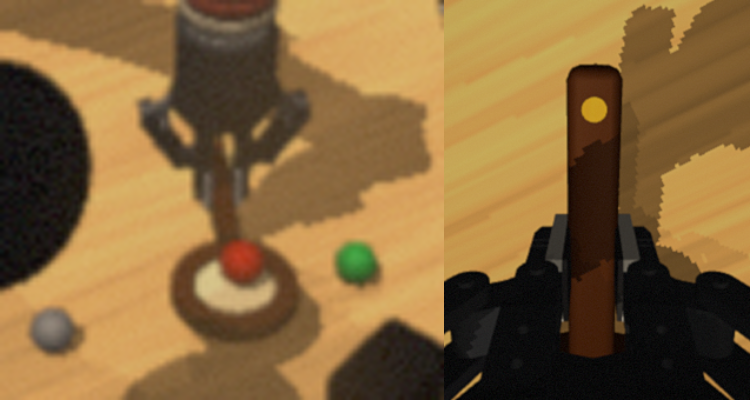

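The left panel shows the dish lifted with the ball in its pocket. The right panel shows the handle held straight between the pads. I'll check droop numerically.

```bash
cat > tilt.py <<'E'
from h import *
import sys
t=sys.argv[1]; near=[float(x) for x in sys.argv[2:4]]  # expected ball xy
s=robot.sense(); T=s['tool_pos']
r=R.from_quat(s['ee_rot']).as_matrix()
B=[]; F=[]
for n in("top","scene"):
    c=cal(n); im=cv2.imread(f'pics/{n}{t}.png').astype(int); b,g,rr=im[:,:,0],im[:,:,1],im[:,:,2]
    p=proj(n,[*near,float(sys.argv[4])],c); yy,xx=np.mgrid[:400,:640]; w=(np.hypot(xx-p[0],yy-p[1])<14)
    q=np.argwhere(w&(rr>110)&(g<75)&(b<75))[:,::-1]; B.append(ray(n,*(q.mean(0) if n!="x" else 0),c)); 
    q2=np.argwhere(w&(rr>110)&(g<75)&(b<75)|w&(abs(rr-g)<45)&(g-b<75)&(g>120))[:,::-1]
    print(n,"ball",q.mean(0).round(1),len(q))
P,e=tri(*B); print("ball",P,"res",e); 
im=cv2.imread(f'pics/wrist{t}.png'); h=cv2.cvtColor(im,cv2.COLOR_BGR2HSV); m=(h[:,:,0]>18)&(h[:,:,0]<32)&(h[:,:,1]>180)&(h[:,:,2]>120); m[:, :280]=0; m[:,360:]=0; m[:80]=0; m[220:]=0
k,l,st,ce=cv2.connectedComponentsWithStats(m.astype(np.uint8)); print("dots",[(ce[i].round(1),st[i,4]) for i in range(1,k) if st[i,4]>20])
E
python3 tilt.py 8 .6115 .193 .03; python3 tilt.py 9 .6115 .193 .074
```

```text
top ball [267. 207.] 73
scene ball [363.6 217.5] 73
ball [0.6111949  0.19381946 0.03164628] res 0.0014854129495307782
dots [(array([317.5, 152.7]), np.int32(387))]
top ball [265.3 204.4] 83
scene ball [364.  207.9] 70
ball [0.61098869 0.19348622 0.07591625] res 0.001096644436193812
dots [(array([317.3, 152.7]), np.int32(388))]
```

No droop: the ball rose 44.3 mm while the tool rose 44.0 mm. Lifting the rest, then gliding slowly into the beam.

```bash
python3 -m inch '0 0 0.006 0 0 0 -1; 0 0 0.018 0 0 0 -1; 0 0 0.036 0 0 0 -1; 0 0 0.054 0 0 0 -1; 0 0 0.07 0 0 0 -1'
python3 -m inch '0 0 0.018 0 0 0 -1; 0 0 0.036 0 0 0 -1; 0 0 0.054 0 0 0 -1; 0 0 0.068 0 0 0 -1; 0 0 0.077 0 0 0 -1'
python3 -m inch '0.001 -0.003 0 0 0 0 -1; 0.003 -0.008 0 0 0 0 -1; 0.006 -0.015 0 0 0 0 -1; 0.009 -0.023 0 0 0 0 -1; 0.012 -0.031 0 0 0 0 -1'
python3 look.py 10; python3 tilt.py 10 .623 .163 .223
```

```text
time_s: 15.1
tool_pos: [0.5267, 0.2313, 0.1067]
ee_rot: [0.227, 0.974, 0.0, 0.001]
contact_force: [0.9, -1.1, -1.1]
opening: 0.0155
grasp_force: 107.4
time_s: 15.72
tool_pos: [0.5265, 0.2311, 0.1828]
ee_rot: [0.227, 0.974, 0.0, 0.0]
contact_force: [-0.6, 0.1, -1.3]
opening: 0.0158
grasp_force: 107.4
time_s: 16.35
tool_pos: [0.5386, 0.199, 0.1815]
ee_rot: [0.227, 0.974, -0.0, -0.0]
contact_force: [-0.5, 0.2, -2.1]
opening: 0.0156
grasp_force: 107.4
top [([271.7, 189.1], 78), ([229.8, 201.0], 133), ([256.8, 199.9], 83), ([229.0, 226.8], 82), ([453.8, 240.4], 80), ([398.5, 331.2], 53), ([377.0, 345.6], 218), ([356.5, 360.6], 79)]
scene [([237.7, 160.0], 9), ([249.5, 159.2], 11), ([358.8, 179.1], 65), ([208.2, 238.6], 50)]
wrist []
[0.53868683 0.19903318 0.18162375] [ 2.27702780e-01  9.73730657e-01 -2.15369868e-04 -7.48160489e-05] 0.015660472143375397 107.40943908691406 [-0.7451536  -0.04061764 -1.63159048] [ 0.04059857  0.21440128 -0.01101762]
top ball [271.8 189.2] 96
scene ball [358.8 179. ] 81
ball [0.62310381 0.16179479 0.22118939] res 0.0018874666332321585
dots [(array([317.4, 152.8]), np.int32(383))]
```

```bash
python3 -m inch '0.003 -0.008 0 0 0 0 -1; 0.006 -0.016 0 0 0 0 -1; 0.009 -0.024 0 0 0 0 -1; 0.012 -0.032 0 0 0 0 -1; 0.016 -0.04 0 0 0 0 -1'
python3 -m inch '0.003 -0.008 0 0 0 0 -1; 0.006 -0.016 0 0 0 0 -1; 0.009 -0.024 0 0 0 0 -1; 0.012 -0.032 0 0 0 0 -1; 0.016 -0.04 0 0 0 0 -1'
python3 -m inch '0.003 -0.007 0 0 0 0 -1; 0.005 -0.013 0 0 0 0 -1; 0.007 -0.018 0 0 0 0 -1; 0.0076 -0.021 0 0 0 0 -1; 0.0076 -0.021 0 0 0 0 -1'
python3 -m inch '0 0 0 0 0 0 -1; 0 0 0 0 0 0 -1; 0 0 0 0 0 0 -1; 0 0 0 0 0 0 -1; 0 0 0 0 0 0 -1'
python3 look.py 11; python3 tilt.py 11 .6627 .0607 .223
```

```text
time_s: 17.12
tool_pos: [0.5546, 0.1593, 0.1818]
ee_rot: [0.227, 0.974, -0.0, -0.0]
contact_force: [-0.3, 0.6, -2.0]
opening: 0.0156
grasp_force: 107.4
time_s: 17.75
tool_pos: [0.5705, 0.1195, 0.1818]
ee_rot: [0.227, 0.974, -0.0, -0.0]
contact_force: [-0.3, 0.4, -1.7]
opening: 0.015
grasp_force: 107.4
time_s: 18.38
tool_pos: [0.578, 0.0988, 0.1818]
ee_rot: [0.227, 0.974, -0.0, -0.0]
contact_force: [0.5, 0.4, -1.4]
opening: 0.0158
grasp_force: 107.4
time_s: 19.0
tool_pos: [0.5779, 0.099, 0.1818]
ee_rot: [0.227, 0.974, -0.0, -0.0]
contact_force: [-0.4, -0.5, -1.5]
opening: 0.0156
grasp_force: 107.4
top [([288.5, 179.5], 144), ([315.3, 183.4], 72), ([283.9, 204.1], 75), ([453.7, 240.5], 81)]
scene [([329.4, 82.1], 9), ([208.3, 238.6], 49)]
wrist []
[0.57793858 0.098991   0.18179873] [ 2.26864798e-01  9.73926261e-01 -3.54017382e-05 -3.41653279e-05] 0.015581543580176507 107.44055271148682 [-0.61753221  0.11551546 -2.29638419] [0.07410639 0.14463599 0.01672782]
top ball [313.6 181.1] 103
scene ball [337.9 195.4] 15
ball [0.64764364 0.06775809 0.21678455] res 0.009107722260646971
dots [(array([317.4, 152.7]), np.int32(388))]
```

```bash
python3 - <<'E'
from h import *
c=cal("top"); im=cv2.imread('pics/top11.png'); T=robot.sense()['tool_pos']
print("ball@", plane("top",315.3,183.4,.2215,c), "pocket expected", T+np.array([.6105-.5263,.186-.2311,.0]))
Q=[.578+.0842,.099-.0451,.206]; p=proj("top",Q,c); print("pocket px",p,"ball exp px",proj("top",[.6623,.0618,.2215],c))
u,v=p.round().astype(int)
for r in range(v-24,v+26,3): print(r,' '.join('%3d/%3d/%3d'%tuple(im[r,x,::-1]) for x in range(u-24,u+25,4)))
E
```

```text
ball@ [0.63909872 0.05946025 0.2215    ] pocket expected [0.66213858 0.053891   0.18179873]
pocket px [317.82511948 175.38750623] ball exp px [314.47992987 173.87648628]
151 197/143/ 76 201/146/ 79 200/147/ 77 201/148/ 77 200/148/ 77 203/149/ 78 204/150/ 79  48/ 35/ 23  19/ 19/ 16  22/ 20/ 22  20/ 19/ 19 214/169/ 89 208/167/ 89
154 208/155/ 82 199/146/ 75 205/152/ 80 205/151/ 78 204/151/ 79 207/152/ 78 164/116/ 60  14/ 14/ 17  21/ 19/ 20  23/ 19/ 21  23/ 21/ 23 180/140/ 72 211/168/ 89
157  82/ 43/ 24  84/ 36/ 24 198/146/ 79 201/145/ 78 135/ 95/ 47  54/ 33/ 17  32/ 18/ 10  31/ 16/ 10  29/ 21/ 21  19/ 17/ 19  15/ 14/ 13 111/ 81/ 45 162/118/ 63
160  83/ 33/ 25  92/ 36/ 26 110/ 64/ 47  79/ 51/ 25  32/ 16/ 10  31/ 13/  3  35/ 19/ 11  30/ 16/  3  41/ 21/ 14  28/ 15/  9  17/ 17/ 15  68/ 56/ 44 133/ 96/ 51
163  52/ 20/ 14 103/ 40/ 29 103/ 38/ 29  84/ 69/ 54  30/ 18/ 12  51/ 40/ 25  77/ 63/ 41  44/ 32/ 20  34/ 17/  8  40/ 17/  9   9/  6/  5 164/137/ 94 210/167/ 89
166  92/ 35/ 23 100/ 39/ 29 104/ 40/ 31 109/ 47/ 34  28/ 27/ 26 120/100/ 69 117/100/ 67 118/102/ 69  61/ 50/ 32  36/ 18/ 10  34/ 1
[... 1089 characters left out ...]
  51/ 23/ 11  34/ 16/  8 172/124/ 64 196/143/ 75 195/143/ 74
190  92/ 37/ 25  97/ 38/ 28 100/ 40/ 27 101/ 39/ 28 101/ 41/ 30  95/ 38/ 25  98/ 40/ 30 113/ 45/ 33  62/ 30/ 13 124/ 85/ 41 207/153/ 80 203/149/ 78 204/151/ 79
193  90/ 35/ 25  97/ 39/ 28  98/ 38/ 29 100/ 41/ 29 100/ 39/ 27  98/ 38/ 27  91/ 34/ 24  82/ 34/ 25 115/ 66/ 36 198/146/ 76 194/141/ 73 196/145/ 77 200/144/ 76
196  86/ 34/ 24  95/ 37/ 31  99/ 41/ 30  98/ 39/ 27  98/ 40/ 27  97/ 37/ 26  97/ 40/ 31  89/ 37/ 28  71/ 27/ 18 212/165/ 88 200/147/ 77 199/146/ 75 201/147/ 78
199  83/ 34/ 25  90/ 33/ 23  95/ 38/ 26  97/ 38/ 27 100/ 40/ 28  99/ 37/ 25  99/ 40/ 29  94/ 37/ 26  84/ 34/ 25 172/127/ 66 209/161/ 84 197/144/ 76 196/142/ 74
```

```bash
python3 - <<'E'
from h import *
K=[]
for n,z in(("top",0),("scene",0)):
    c=cal(n); im=cv2.imread(f'pics/{n}11.png').astype(int); b,g,r=im[:,:,0],im[:,:,1],im[:,:,2]
    p=proj(n,[.6623,.0618,.2215],c); yy,xx=np.mgrid[:400,:640]
    q=np.argwhere((np.hypot(xx-p[0],yy-p[1])<14)&(r>45)&(g<r*.3))[:,::-1]; print(n,"expected",p.round(1),"seen",q.mean(0).round(1),q.min(0),q.max(0),len(q)); K.append(ray(n,*q.mean(0),c))
print(tri(*K)); s=robot.sense(); print(s['qd'].round(4))
E
```

```text
top expected [314.5 173.9] seen [318.  172.2] [314 168] [321 177] 43
scene expected [337.1 198.1] seen [335.2 196.5] [335 195] [336 199] 4
(array([0.66416829, 0.05380846, 0.23258654]), np.float64(0.001261895414810221))
[-0.0011 -0.0005  0.0003  0.0013 -0.0001  0.0006 -0.0017]
```

```bash
python3 -m inch '0 0 0 0 0 0 -1; 0 0 0 0 0 0 -1; 0 0 0 0 0 0 -1; 0 0 0 0 0 0 -1' && python3 -c "
from rig import robot
print(robot.sign_off())"
```

```text
time_s: 19.65
tool_pos: [0.5779, 0.099, 0.1818]
ee_rot: [0.227, 0.974, -0.0, -0.0]
contact_force: [0.4, -0.4, -1.7]
opening: 0.0152
grasp_force: 107.4
the job is handed in; nothing more can be done
None
```

I handed the job in at about 20 s; it gave no verdict. By my measurements the lever is upright within about 0.05 rad, the dish is held still and level, and the ball is in its pocket within about 1 cm of the point 18 cm down the beam. In the last pictures the shade and arm partly hid the ball. I did not re-measure the sharpener, ink jar and bowl, but nothing went near them.

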